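# Strip the last form board and ease a plaster mould open with a wedge

## Robot

A 6-joint arm with a two-finger parallel gripper is mounted at the origin on a cart in front of the work surface, level with it; the furniture and walls round the work are solid. World frame = base frame: x ahead of the robot, y to its left, z up, the work surface at z = 0. Lengths are in mm, angles in rad, forces in N, time in s.
With the tool pointing down it reaches from about 275 to 825 mm from the base axis. Payload 5.2 kg.
Tool frame: the origin (TCP) lies at the very end of the fingers, on their centre line; the grasp point (between the pads) lies 19 mm behind it; z points along the fingers, y is the line along which they close (so a half turn about z gives the same grasp; the last joint's range is limited). The gripper opens to 93 mm and grips with 3 to 60 N. Pads are 15 mm wide; open, the fingers measure 128 mm over their backs; the gripper's body (75 mm by 188 mm) begins 65 mm behind the grasp point.
Start: joints at [-1.535, 0.259, 1.535, -0, 1.348, -0.203], TCP at [130.116, -534.392, 218.653] pointing down, gripper open.
Joint ranges: [-3.14, 3.14], [-0.91, 2.08], [0.19, 2.58], [-1.22, 4.36], [0.22, 2.71], [-3.12, 3.12]. Speed limits (rad/s): [2.57, 2.57, 3.14, 3.14, 3.14, 3.14].

## Interface

Orientations are given as [roll, pitch, yaw] about the fixed x, y, z axes, in that order (R = Rz(yaw) Ry(pitch) Rx(roll)).
In Python, from bench import robot gives the robot as it stands. The module is installed in compiled form; this text tells all that it offers. Calls block until the motion is done:
- robot.move_ptp(position, orientation): joint-space move of the TCP to a pose.
- robot.move_linear(position, ori=None, speed=150, f_stop=None): straight line of the TCP; ori=None keeps the orientation; speed is the mean speed in mm/s. With f_stop (N) it stops when the force on the tool has changed by that much, and returns True; else False.
- robot.move_j(angles): joint-space move.
- robot.move_gripper(opening): opening from 0.0 (shut) to 1.0 (fully open); the grip force is fixed at half the most; returns when the fingers have stopped.
- robot.sleep(seconds).
- robot.inverse_kinematics(position, orientation): joint angles nearest the present ones, or None.
- robot.get_image(name): name is "scene" or "top"; returns a dict with "img" (480x640x3 uint8, blue, green, red), "fovy" (degrees; the focal length in pixels is half the picture's height over the tangent of half this angle, whatever the lens; pixels are square), "cx", "cy" (the principal point, pixels), "eye" and "orientation" of the camera in the world. Camera axes: x right, y down, z forward; pixel columns grow to the right and rows downward; lengths in mm; the calibration is good to about 2 mm. A picture is of the moment at which its call begins. There is no depth.
A pose or a line that the arm cannot do raises robot.MotionError and nothing moves.
- robot.hand_in(): hands the job in; it is judged then, once.
Readings, each from a call of its own:
- robot.current_t(): time.
- robot.current_qpos(): joint angles.
- robot.current_joint_vel(): joint speeds.
- robot.current_joint_efforts(): joint torques, N m.
- robot.current_tcp_pos(): TCP position.
- robot.current_eef_rot(): TCP orientation.
- robot.current_contact_force(): force on the tool from outside, world axes, zero at the start.
- robot.current_ft_torque(): the same for the moment, N m.
- robot.current_gripper_width(): opening from 0.0 (shut) to 1.0 (fully open).
- robot.current_finger_force(): force on a finger pad.
Only numpy, scipy, OpenCV 4.12 (cv2) and the standard library are available. Lean on these libraries where they do the work, as an engineer would, in place of code of your own. Each camera call takes 0.05 s, during which the arm holds its last target. There are 200 camera calls.

## Task

Open the plaster mould: lift the last form board out of its slot in front of the mould and stand it on its long edge on the worktop, leaning back at a slant against the near face of the tall strapped mould, where it stays on its own to dry. Then pick up the wooden wedge and push it, thin end first, into the notch in the mould's seam until the top half has just lifted at the notch, by about 5 mm, with its back edge still resting in place on the lower half. Finish while holding the wedge there in the gripper, so that the wedge alone keeps the seam open; leave the other things on the worktop where they are.

Things in the scene. Friction and masses are not known exactly. Their poses are not given: they have to be found in the camera images.
- mould_base: fixed: plywood casting board 236x260x18 (x,y,z) with the plaster lower half on it, 150x170 in plan, 36 high: its top face, the seam, is 54 above the worktop. Origin: on the worktop under the plaster's centre; -x side faces the robot. A cleat 14 high along the front (x -106 to -90) leaves a slot 15 wide before the plaster's front face (x = -75) for the form board; like cleats on the other sides
- notch (a point): pry notch: recess 44 wide (y), 60 deep (x), 8 high (z) in the top edge of the lower half, in the middle of its front, open to the front; the flat underside of the top half is its roof. The point: middle of the notch floor at the plaster's front face, 46 above the worktop; +x points straight into the notch, z up. Hidden behind the form board at the start
- mould_top: loose plaster top half, 150x170x40, about 0.8 kg, round pouring hole; sits flush on the lower half, located by four round keys, 6 long, in sockets in the seam. Origin: centre of its underside; axes as mould_base; its top is 94 above the worktop. Tips up about its back edge when the wedge is pushed under the front
- top_lip (a point): the middle of the front lower edge of the top half, above the notch; 54 above the worktop when the mould is closed, 59 when the seam is open by 5
- top_back (a point): the middle of the back lower edge of the top half
- form_board: flat plywood board, 12 thick (x), 180 long (y), 115 high (z), 0.18 kg, its +x face white; stands upright on its long edge in the slot between the front cleat and the mould, bottom 18 and top edge 133 above the worktop (39 above the mould's top). Origin: centre of its lower long edge; z up along the board
- board_top (a point): middle of the form board's upper long edge, 115 above its origin
- strapped_mould: the support: tall closed plaster mould bound with two dark straps, fixed block 90 deep (x), 104 wide (y), 120 high, standing to the right of the other mould. Origin: on the worktop under its centre; its -x side (near face) faces the robot, flat and free; boards stripped before lean on its far side
- lean_face (a point): the middle of the foot of the strapped mould's near face, on the worktop; -x points away from the face towards the robot
- wedge: wooden wedge, 95 long (x), 28 wide (y), 60 g, lying flat on the left of the worktop; its top slopes evenly from 3 thick at the thin end (+x) to 28.7 at the thick end (-x). Origin: centre of its underside. Flat on the notch floor it meets the top half's edge with the tip 19 inside the notch, and has lifted it 5 with the tip 37 inside
- wedge_tip (a point): middle of the wedge's thin end, on its underside, 47.5 from its origin. Between the wedge and the mould stands a fixed banding wheel (turntable) with a cup on it: head about 200 across and 110 above the worktop, cup rim 171: carry things over it, or round it
- wood_rib: bystander: flat wooden kidney rib, 52x106x7, lying in front of the banding wheel
- needle_tool: bystander: needle tool, thin, 152 long, lying in front of the mould to the left
- slip_trailer: bystander: rubber slip trailer bulb, 47x103x48, lying behind the banding wheel
- glaze_pot_1: bystander: tall lidded glaze pot, 62 across, 65 high, at the back
- glaze_pot_2: bystander: white lidded glaze pot, 54 across, 51 high, at the back
- glaze_pot_3: bystander: squat lidded glaze pot, 68 across, 43 high, at the back

How it is judged (in metres and radians):
On the way, in this order (a step that is already met when the one before it is completed fails the run):
1. the form board leans on its own against the strapped mould, let go (angle between form_board's own z axis and vertical between 0.12 and 0.75 rad and angle between form_board's own y axis and vertical between 1.48 and 1.66 rad and height (world z) of form_board below 0.012 m and x of form_board in the frame of strapped_mould below -0.05 m and contact force between form_board and strapped_mould above 0.04 N and contact force between each of the arm, the fingers and form_board below 0.05 N and linear speed of form_board below 0.02 m/s), for 0.3 s.
2. the wedge, held in the gripper, has opened the seam (z of top_lip in the frame of mould_base between 0.057 and 0.062 m and z of top_back in the frame of mould_base below 0.057 m and horizontal distance between mould_top and mould_base below 0.006 m and angle between the x axis of mould_top and the x axis of mould_base, either way round below 0.09 rad and contact force between wedge and mould_top above 0.8 N and contact force between the fingers and wedge above 3 N and contact force between each of the arm, the fingers and mould_top below 0.2 N and x of wedge_tip in the frame of notch between 0.015 and 0.062 m and y of wedge_tip in the frame of notch between -0.02 and 0.02 m and linear speed of each of mould_top, wedge below 0.01 m/s), for 0.2 s.
At the end, for the whole second after the job is handed in: board on its long edge on the worktop, leaning 7 to 43 degrees back on the strapped mould's near face, untouched; gripper holds the wedge (over 3 N), tip 15 to 62 mm in the notch, bearing on the top half; seam open 3 to 8 mm there, under 3 mm at the back; robot off the top half; all still (all of step 1 and all of step 2); the arm keeps its last pose, push and grip.
It fails at once if the top half is prised up more than 13 mm at the notch or pushed more than 10 mm off its seat (z of top_lip in the frame of mould_base above 0.067 m or horizontal distance between mould_top and mould_base above 0.01 m).
It fails at once if a bystander is moved more than 30 mm (distance of any of wood_rib, needle_tool, slip_trailer, glaze_pot_1, glaze_pot_2, glaze_pot_3 from where it was at the start of the episode above 0.03 m).
It also fails if it takes over 67 s, if anything falls off the work surface, if the arm or the gripper's body presses on something with over 40 N, if the wrist force passes 120 N, or if a joint passes its speed limit or range.

## Working session

There is one attempt and no reset: what is moved stays moved. The work goes in short steps, each a Python script; the robot and the scene stay as the last script left them, time stands still between calls to the robot, and variables do not carry over. Pictures are saved under pics/ and viewed, at most 10 in all, crops included, and the job is handed in when it is done.

```bash
mkdir -p pics
python3 - <<'E'
from bench import robot
import cv2
for n in("scene","top"):
    d=robot.get_image(n); cv2.imwrite(f"pics/{n}0.png",d["img"])
    print(n,{k:v for k,v in d.items() if k!="img"})
print(robot.current_t(),robot.current_eef_rot())
E
```

```text
scene {'fovy': 44.696023629830236, 'cx': 326.50042958609043, 'cy': 235.59181841475535, 'eye': array([   68.23101348, -1092.43252134,   729.60046062]), 'orientation': array([-2.03546002e+00,  1.49790577e-03, -4.31920354e-01])}
top {'fovy': 53.235285129870924, 'cx': 317.1873608426733, 'cy': 232.51426276078524, 'eye': array([ 459.0597318 ,  -15.33724091, 1199.28969883]), 'orientation': array([-3.03064879,  0.03386707, -1.59289241])}
0.1 [-3.13995553e+00 -3.21144069e-04  2.38819591e-01]
```

View pics/scene0.png

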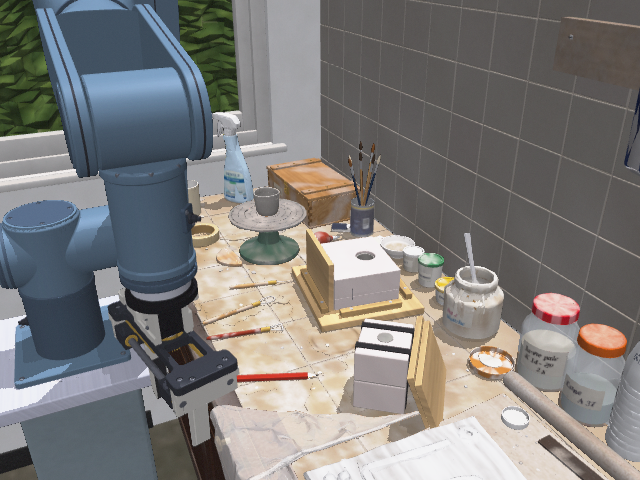

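View pics/top0.png

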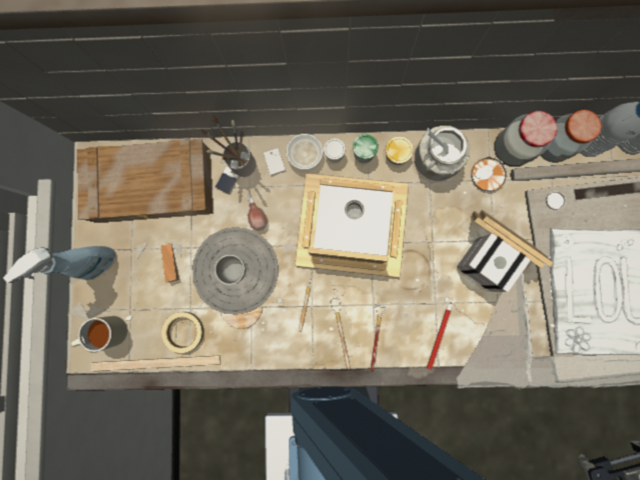

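The scene view shows the mould at about (360,270) and the strapped mould at (383,365). In the top view the mould is at (352,222), the strapped mould is rotated at (495,262), and the orange wedge is at (168,262). Next I'll zoom in on the top view.

```bash
cat > h.py <<'E'
from bench import robot
import numpy as np, cv2
from scipy.spatial.transform import Rotation as R
def cam(d): 
    f=240/np.tan(np.radians(d["fovy"])/2)
    return f,R.from_euler("xyz",d["orientation"]).as_matrix()
def ray(d,uv,z):
    f,M=cam(d); r=M@np.array([(uv[0]-d["cx"])/f,(uv[1]-d["cy"])/f,1])
    return d["eye"]+r*(z-d["eye"][2])/r[2]
def proj(d,p):
    f,M=cam(d); c=M.T@(np.asarray(p,float)-d["eye"]); return np.array([d["cx"]+f*c[0]/c[2],d["cy"]+f*c[1]/c[2]])
E
python3 - <<'E'
from h import *
d=robot.get_image("top"); im=d["img"]
a=cv2.resize(im[165:305,290:430],None,fx=4,fy=4,interpolation=cv2.INTER_CUBIC)[:, :]
b=cv2.resize(im[200:300,445:565],None,fx=4,fy=4,interpolation=cv2.INTER_CUBIC)[:, :]
c=cv2.resize(im[235:295,145:195],None,fx=4,fy=4,interpolation=cv2.INTER_CUBIC)
A=np.zeros((560,800,3),np.uint8)
A[:560,:560]=a; A[:240,560:760]=c
cv2.imwrite("pics/t1.png",A); 
e=robot.get_image("scene")["img"]
B=np.zeros((600,800,3),np.uint8)
B[:400,:480]=b; B[:400,480:800]=0
s=cv2.resize(e[310:420,340:450],None,fx=2.9,fy=2.9,interpolation=cv2.INTER_CUBIC); B[:s.shape[0],480:480+s.shape[1]]=s[:, :320]
cv2.imwrite("pics/t2.png",B)
hsv=cv2.cvtColor(im,cv2.COLOR_BGR2HSV)
sub=im[255:265,164:172].reshape(-1,3).mean(0); print(sub, hsv[262,168])
E
```

```text
[ 86.2625 135.55   191.4375] [ 14 139 192]
```

View pics/t1.png

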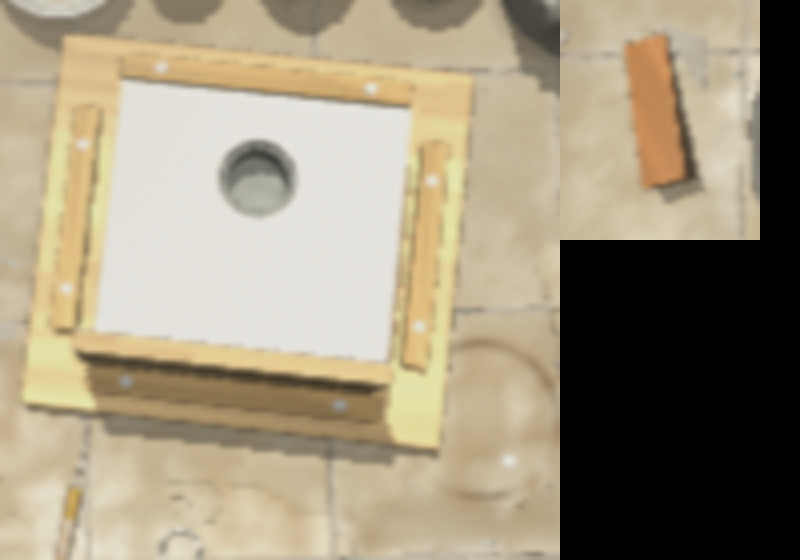

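View pics/t2.png

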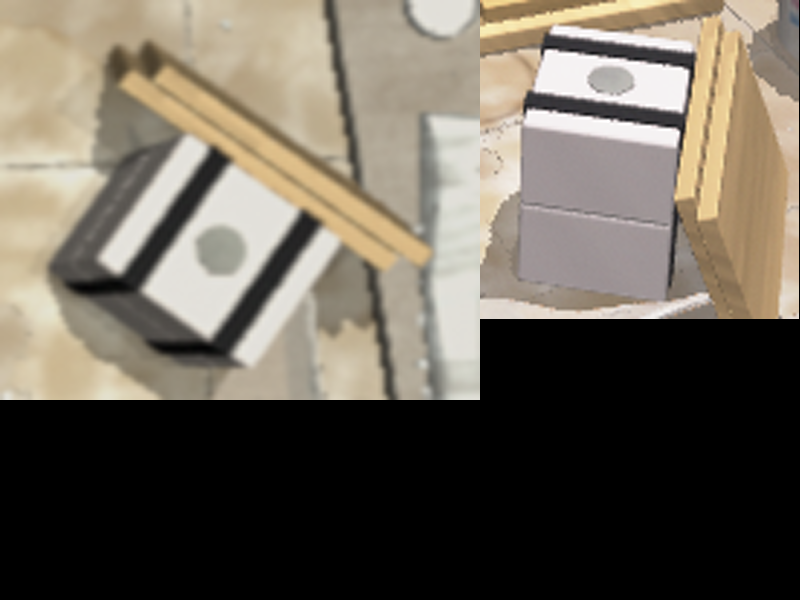

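The top view gives the mould top face corners in crop at (120,80), (411,105) and (388,361), and the casting board corners at (64,36), (472,75), (437,450) and (22,403). The wedge runs from (645,40) to (665,185), with its shadow growing towards the lower end, so the thick end looks to be nearest the robot. The strapped mould's top has corners at (200,132), (345,235), (240,365) and (97,262), and its near face points down and left.

```bash
cat > m.py <<'E'
from h import *
d=robot.get_image("top")
def pts(L,u0,v0,z): return np.array([ray(d,((x+.5)/4-.5+u0,(y+.5)/4-.5+v0),z) for x,y in L])
def fit(P,M):
    # rigid 2D fit of model pts M to P
    P=P[:,:2];M=np.array(M,float);pc,mc=P.mean(0),M.mean(0)
    a,b=P-pc,M-mc
    th=np.arctan2((b[:,0]*a[:,1]-b[:,1]*a[:,0]).sum(),(b*a).sum())
    c,s=np.cos(th),np.sin(th);Rm=np.array([[c,-s],[s,c]])
    t=pc-Rm@mc; return t,th,np.round(np.linalg.norm(P-(M@Rm.T+t),axis=1),1)
P1=pts([(120,80),(411,105),(388,361)],290,165,94)
print("top ",fit(P1,[(75,85),(75,-85),(-75,-85)]))
P2=pts([(64,36),(472,75),(437,450),(22,403)],290,165,18); print(np.linalg.norm(np.roll(P2,-1,0)-P2,axis=1))
print("base",fit(P2,[(118,130),(118,-130),(-118,-130),(-118,130)]))
P3=pts([(76,350),(388,382),(80,333),(390,361)],290,165,133);print("board",P3.round(1))
P4=pts([(200,132),(345,235),(240,365),(97,262)],445,200,120); print(np.linalg.norm(np.roll(P4,-1,0)-P4,axis=1))
print("strap",fit(P4,[(45,52),(45,-52),(-45,-52),(-45,52)]))
im=d["img"];hsv=cv2.cvtColor(im,cv2.COLOR_BGR2HSV)
m=cv2.inRange(hsv,(5,110,130),(17,255,255));k=np.zeros_like(m);k[235:295,145:195]=m[235:295,145:195]
c=max(cv2.findContours(k,0,2)[0],key=cv2.contourArea);r=cv2.minAreaRect(c);bx=cv2.boxPoints(r)
print("wedge px",bx.round(1).tolist()); W=np.array([ray(d,p,15) for p in bx]);print(W.round(1),np.linalg.norm(np.roll(W,-1,0)-W,axis=1))
E
python3 m.py
```

```text
top  (array([611.77353643, -64.32271775]), np.float64(-0.1207160001475617), array([0.4, 0.6, 0.4]))
[256.41083304 234.45376113 255.88355545 232.22042359]
base (array([609.72088402, -64.14181999]), np.float64(-0.13195236774276575), array([2.7, 1.9, 2.3, 2.7]))
board [[ 535.1   38.2  133. ]
 [ 513.1 -134.4  133. ]
 [ 544.6   35.8  133. ]
 [ 524.8 -136.   133. ]]
[96.50966419 93.92193846 95.13358027 93.9794209 ]
strap (array([ 504.42001398, -386.20004504]), np.float64(-0.6884357910866207), array([5.2, 3.9, 5.8, 4.4]))
wedge px [[160.5, 245.0], [171.1999969482422, 243.60000610351562], [176.10000610351562, 279.8999938964844], [165.3000030517578, 281.3999938964844]]
[[570.6 416.1  15. ]
 [573.5 388.9  15. ]
 [482.4 375.6  15. ]
 [479.4 402.6  15. ]] [27.37055365 92.06873599 27.12832029 92.1177945 ]
```

Run:
```python
exec(open('m.py').read().split("P1=")[0])
for uv in [(192.5,268),(279,268),(235,229),(235,311)]: print("wheel",ray(d,uv,110).round(0))
for uv in [(95,335),(182,333)]: print(ray(d,uv,60 if uv[0]<100 else 0).round(0))
s=robot.get_image("scene")
q=lambda x,y,z: ray(s,((x-480+.5)/2.9-.5+340,(y+.5)/2.9-.5+310),z)[:2].round(1)
print("scene top near+y",q(546,31,120),"near-y",q(525,120,120),"far-y",q(682,140,120),"far+y",q(693,48,120))
print("foot near-y",q(519,277,0),"far-y",q(668,298,0))
W=pts([(97,262),(240,365),(200,132)],445,200,120);print("topview",W.round(1))
I=robot.inverse_kinematics
for p,o in [((529,-52,100),(np.pi,0,1.446)),((529,-52,240),(np.pi,0,1.446)),((440,-335,240),(np.pi,0,.89)),((497,391,3),(np.pi,0,.147)),((497,391,3),(np.pi,0,.147-np.pi)),((500,-52,50),(np.pi,0,-.125)),((529,-52,100),(np.pi,0,1.446-np.pi)),((440,-335,240),(np.pi,0,.89-np.pi))]:
    r=I(p,o); print(p,None if r is None else np.round(r,2))
```

```text
wheel [507. 306. 110.]
wheel [502. 108. 110.]
wheel [594. 208. 110.]
wheel [407. 209. 110.]
[356. 554.  60.]
[351. 364.   0.]
scene top near+y [ 492.3 -325.3] near-y [ 439.8 -398.8] far-y [ 512.1 -452.3] far+y [ 565.6 -379.2]
foot near-y [ 439.5 -396.7] far-y [ 512.4 -450.1]
topview [[ 498.3 -317.9  120. ]
 [ 439.7 -392.8  120. ]
 [ 569.6 -379.1  120. ]]
(529, -52, 100) [-0.31  0.34  1.74 -0.    1.06 -0.18]
(529, -52, 240) [-0.31  0.21  1.54  0.    1.39 -0.18]
(440, -335, 240) [-0.85  0.25  1.49  0.    1.4  -0.17]
(497, 391, 3) [ 0.49  0.61  1.56 -0.    0.97  1.91]
(497, 391, 3) [ 0.49  0.61  1.56  0.    0.97 -1.23]
(500, -52, 50) [-0.33  0.36  1.86 -0.    0.92  1.37]
(529, -52, 100) [-0.31  0.34  1.74 -0.    1.06  2.96]
(440, -335, 240) [-0.85  0.25  1.49 -0.    1.4   2.97]
```

Checking positions:
- **Mould:** about (611,-64), yaw -0.125.
- **Board centre:** about (529,-51).
- **Near face middle:** about (470.5,-356), yaw -0.65. The two views agree.
- **Wedge:** (526,396), yaw 0.147. It's so close to the wheel rim (y 306) that the gripper body would hit it, so I'll need to move the wedge over first.

I'll do the board now.

Run:
```python
from h import *
I=robot.inverse_kinematics
def board_pose(O,psi,th,h=84):
    Rb=R.from_euler("ZY",[psi,th]); 
    return np.array(O)+Rb.apply([0,0,h]), (Rb*R.from_euler("ZX",[np.pi/2,np.pi])).as_euler("xyz")
psi=-.65
O=np.array([470.5,-356,0])-52*np.array([np.cos(psi),np.sin(psi),0])
pl,ol=board_pose(O,psi,.15); print(pl,ol,I(pl,ol))
p,o=np.array([529.3,-51,102.]),[np.pi,0,np.pi/2-.125]
robot.move_ptp(p+[0,0,90],o)
print(robot.move_linear(p,speed=120,f_stop=10),robot.current_tcp_pos())
robot.move_gripper(0.0); print("w",robot.current_gripper_width()*93,robot.current_finger_force(),robot.current_contact_force())
robot.move_linear(p+[0,0,145],speed=100)
print(robot.current_contact_force(),robot.current_gripper_width()*93)
robot.move_ptp(pl+[0,0,145],ol)
robot.sleep(.3)
for n in("scene","top"): cv2.imwrite(f"pics/{n}1.png",robot.get_image(n)["img"])
print(robot.current_t())
```

```text
[ 439.09672567 -332.12709271   83.05677055] [-2.99159265  0.          0.92079633] [-0.83185876  0.47738365  1.57481608 -0.02860907  1.23708204 -0.17048736]
False [529.84906785 -51.31461466 102.59922428]
w 11.881645291003219 29.991298019886017 [-0.19995895  0.00923737  0.62598292]
[ 0.36970512  0.93492876 -2.03213103] 11.6586381917486
7.8583
```

View pics/scene1.png

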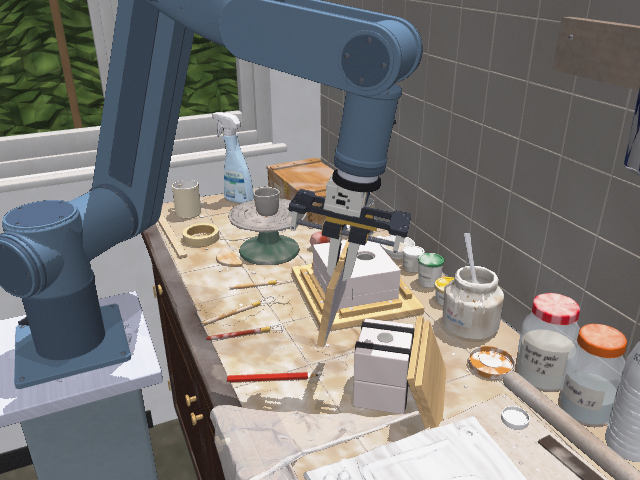

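The board is held (11.7 mm between the pads) above its place, slanted towards the strapped mould. The mould sits closed at about (360,270). Now I'll lower it, let go and withdraw.

Run:
```python
from h import *
p=robot.current_tcp_pos()
robot.move_linear(p+[0,0,-133],speed=120)
print(robot.move_linear(p+[0,0,-152],speed=25,f_stop=3),robot.current_tcp_pos()-p,robot.current_contact_force())
robot.move_gripper(26/93); robot.sleep(.2)
ax=R.from_euler("xyz",robot.current_eef_rot()).as_matrix()[:,2]
q=robot.current_tcp_pos()
print(robot.move_linear(q-ax*70,speed=60), robot.current_contact_force())
robot.move_linear(q-ax*70+[0,0,90],speed=150)
robot.move_gripper(.55)
robot.move_ptp([420,0,300],[np.pi,0,.1])
for n in("scene","top"): cv2.imwrite(f"pics/{n}2.png",robot.get_image(n)["img"])
a=cv2.imread("pics/scene2.png");b=cv2.imread("pics/top2.png")
V=np.zeros((480,800,3),np.uint8);V[:,:400]=cv2.resize(a[220:460,250:450],(400,480));V[:,400:]=cv2.resize(b[180:420,400:600],(400,480))
cv2.imwrite("pics/v2.png",V);print(robot.current_t())
```

```text
True [ 3.12975815e-02 -7.74151597e-02 -1.44539736e+02] [ 0.26088724 -0.53401032  4.63504347]
False [-0.23856249  0.01059345 -0.40541078]
14.4333
```

View pics/v2.png

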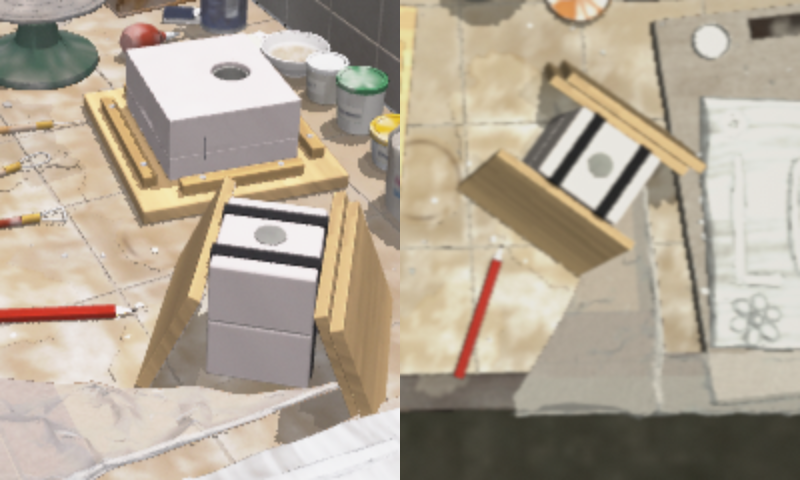

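The board leans steadily on the near face, with its top edge along the face in both views, and the mould front is now clear. Next I'll grip the wedge rolled away from the wheel, shift it 35 mm left and measure again.

Run:
```python
from h import *
p=np.array([501.8,392.1,11.5]);o=(R.from_euler("ZX",[.147,-.2])*R.from_euler("X",np.pi)).as_euler("xyz")
robot.move_ptp(p+[0,20,220],o)
robot.move_linear(p+[0,12,60],speed=250); print(robot.move_linear(p,speed=100,f_stop=8),robot.current_contact_force())
robot.move_gripper(0); print("w",robot.current_gripper_width()*93)
robot.move_linear(p+[0,0,5],speed=60)
robot.move_linear(p+[0,36,5],speed=80)
robot.move_linear(p+[0,36,1],speed=40)
robot.move_gripper(.55)
robot.move_linear(p+[0,46,70],speed=150)
robot.move_ptp([420,150,330],[np.pi,0,.147])
d=robot.get_image("top");im=d["img"];cv2.imwrite("pics/top3.png",im)
hsv=cv2.cvtColor(im,cv2.COLOR_BGR2HSV)
m=cv2.inRange(hsv,(5,110,130),(17,255,255));k=np.zeros_like(m);k[225:305,120:190]=m[225:305,120:190]
c=max(cv2.findContours(k,0,2)[0],key=cv2.contourArea);bx=cv2.boxPoints(cv2.minAreaRect(c))
W=np.array([ray(d,q,15) for q in bx]);print(W.round(1),W.mean(0).round(1),np.linalg.norm(np.roll(W,-1,0)-W,axis=1))
m=cv2.inRange(hsv,(0,0,195),(180,30,255));k=np.zeros_like(m);k[170:275,300:410]=m[170:275,300:410]
c=max(cv2.findContours(k,0,2)[0],key=cv2.contourArea);bx=cv2.boxPoints(cv2.minAreaRect(c));
M=np.array([ray(d,q,94) for q in bx]);print("mould",M.round(1),M.mean(0).round(1),np.linalg.norm(np.roll(M,-1,0)-M,axis=1),np.arctan2(*(np.roll(M,-1,0)-M)[:,:2].T[::-1]).round(3))
V=np.zeros((480,800,3),np.uint8);V[:,:400]=cv2.resize(im[220:310,115:190],(400,480),interpolation=2);V[:,400:]=cv2.resize(im[170:296,300:405],(400,480),interpolation=2)
cv2.imwrite("pics/v3.png",V);print(robot.current_t())
```

```text
False [-0.11735554 -0.50466586 -0.13775452]
w 29.055233983218486
[[570.3 450.4  15. ]
 [572.  423.4  15. ]
 [481.7 413.8  15. ]
 [479.9 440.5  15. ]] [526. 432.  15.] [27.06562721 90.87153747 26.83019045 90.92980116]
mould [[ 547.8   29.    94. ]
 [ 696.6    9.8   94. ]
 [ 673.1 -159.6   94. ]
 [ 525.6 -138.2   94. ]] [610.8 -64.7  94. ] [150.09049983 171.04297273 149.0463051  168.62149565] [-0.128 -1.709  2.998  1.439]
21.8917
```

View pics/v3.png

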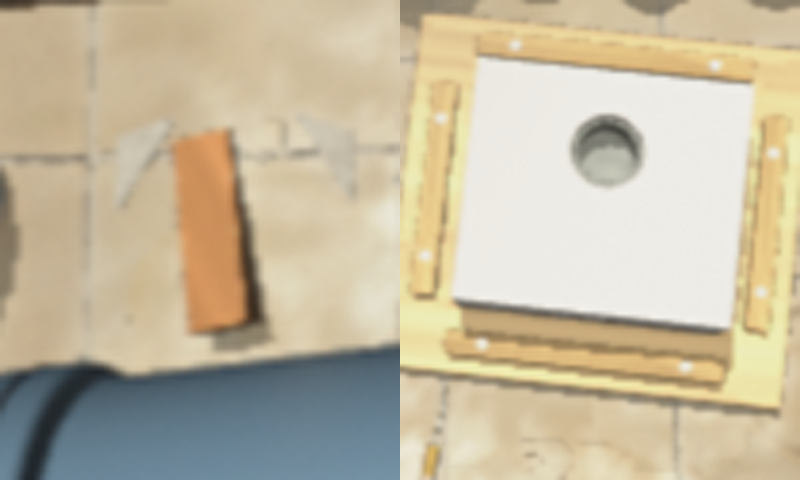

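The wedge lies at (205,230) in the left crop. Its shadow widens towards the lower end, so the thick end is nearest the robot. After correcting for the sloping top, its centre is at (526.4,431.8), yaw about 0.2. The mould's front edge middle is at (536.6,-54.7), yaw -0.132. Now I'll grip the wedge and carry it over to stand in front of the notch.

Run:
```python
from h import *
p=np.array([499,426.2,3.]);o=[np.pi,0,.2]
robot.move_ptp(p+[0,0,60],o)
print(robot.move_linear(p,speed=80,f_stop=8))
robot.move_gripper(0); print("w",robot.current_gripper_width()*93,robot.current_finger_force(),robot.current_tcp_pos())
robot.move_linear(p+[0,0,250],speed=200)
psi=-.132;e=np.array([np.cos(psi),np.sin(psi),0]);N=np.array([536.5,-54.8,46])
q=N-e*(75.5+20)+[0,0,3.5]
robot.move_ptp(q+[0,0,200],[np.pi,0,psi])
robot.move_linear(q+[0,0,4],speed=150)
print(robot.current_tcp_pos(),q,robot.current_gripper_width()*93,robot.current_contact_force())
robot.sleep(.2)
for n in("scene","top"): cv2.imwrite(f"pics/{n}4.png",robot.get_image(n)["img"])
a=cv2.imread("pics/scene4.png");b=cv2.imread("pics/top4.png")
V=np.zeros((480,800,3),np.uint8);V[:,:400]=cv2.resize(a[210:330,270:370],(400,480),interpolation=2);V[:,400:]=cv2.resize(b[185:305,300:400],(400,480),interpolation=2)
cv2.imwrite("pics/v4.png",V);print(robot.current_t())
```

```text
False
w 27.398217566051006 29.88494485616684 [499.17349491 426.40265243   3.43606191]
[442.42477434 -42.39470021  54.10897835] [441.83078864 -42.23057594  49.5       ] 27.901130617874006 [ 0.39600673 -0.61546093 -1.31610226]
29.6333
```

View pics/v4.png

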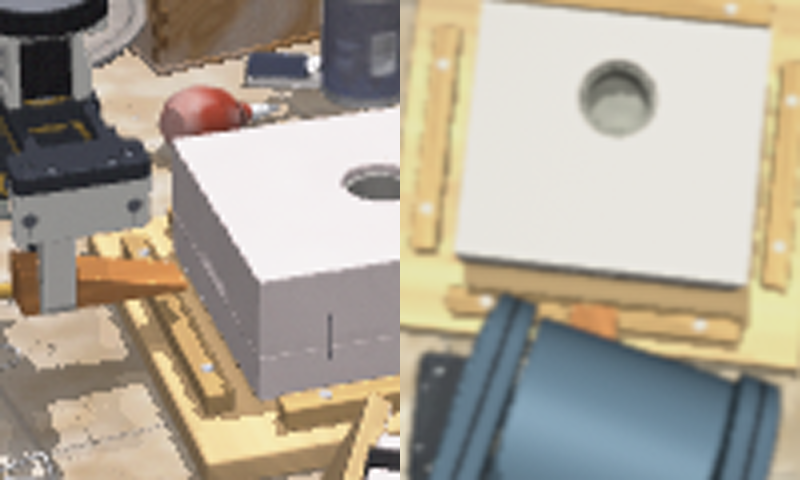

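The wedge is held level in front of the notch, thin end towards the mould. Its tip is at crop (187,288) in the scene view and (595,306) in the top view. I'll check this against the predicted pixels.

Run:
```python
from h import *
d=robot.get_image("top");s=robot.get_image("scene")
print("tip meas",ray(d,(348.3,261.1),54).round(1))
psi=-.132;t=robot.current_tcp_pos();Rz=R.from_euler("Z",psi)
zb=t[2]-3.4
for nm,l in dict(tip_bot=(75.5,-14,0),tip_top=(75.5,-14,3),thick_bot=(-19.5,-14,0),thick_top=(-19.5,-14,28.7),tl=(75.5,14,3)).items():
    w=Rz.apply(l)+[t[0],t[1],zb]
    print(nm,((proj(s,w)-[270,210])*4).round(),((proj(d,w)-[300,185])*4+[400,0]).round())
N=[536.5,-54.8,46]
for nm,l in dict(nl=(0,22,0),nr=(0,-22,0),ur=(0,-22,8),corner_seam=(0,-85,8)).items(): print(nm,((proj(s,Rz.apply(l)+N)-[270,210])*4).round())
m=s["img"];hsv=cv2.cvtColor(m,cv2.COLOR_BGR2HSV);k=cv2.inRange(hsv,(5,120,90),(17,255,255))[270:290,272:320]
ys,xs=np.nonzero(k);print([(272+x,270+ys[xs==x].min(),270+ys[xs==x].max()) for x in sorted(set(xs))][::3])
```

```text
tip meas [517.  -52.1  54. ]
tip_bot [185. 292.] [617. 308.]
tip_top [185. 287.] [617. 307.]
thick_bot [ 19. 319.] [600. 467.]
thick_top [ 16. 274.] [602. 469.]
tl [171. 263.] [570. 302.]
nl [201. 262.]
nr [223. 300.]
ur [223. 288.]
corner_seam [258. 346.]
[(np.int64(273), np.int64(274), np.int64(283)), (np.int64(276), np.int64(274), np.int64(288)), (np.int64(279), np.int64(288), np.int64(288)), (np.int64(291), np.int64(274), np.int64(286)), (np.int64(294), np.int64(274), np.int64(285)), (np.int64(297), np.int64(275), np.int64(285)), (np.int64(300), np.int64(275), np.int64(285)), (np.int64(303), np.int64(275), np.int64(284)), (np.int64(306), np.int64(275), np.int64(284)), (np.int64(309), np.int64(275), np.int64(283)), (np.int64(312), np.int64(276), np.int64(283)), (np.int64(315), np.int64(279), np.int64(282))]
```

Predictions match the pixels to within about 1 mm, so I'll insert step by step with force readings.

Run:
```python
from h import *
psi=-.132;e=np.array([np.cos(psi),np.sin(psi),0]);N=np.array([536.5,-54.8,0])
def go(tip,z,**k): return robot.move_linear(N+e*(tip-75.5)+[0,0,z],**k)
def rd(): 
    t=robot.current_tcp_pos();f=robot.current_contact_force();return round((t-N)@e+75.5,1),round(t[2],2),f.round(2),round(f@e,2)
go(-20,49.6,speed=60);print(rd())
print(go(10,49.6,speed=50,f_stop=6),rd())
for tip in range(13,25,1):
    go(tip,49.6,speed=30);robot.sleep(.1);print(tip,rd())
print(robot.current_gripper_width()*93,robot.current_t())
```

```text
(np.float64(-20.3), np.float64(49.25), array([-0.32,  0.21, -0.48]), np.float64(-0.35))
False (np.float64(9.8), np.float64(49.44), array([ 0.5 ,  0.56, -0.06]), np.float64(0.42))
13 (np.float64(12.9), np.float64(49.6), array([ 0.68,  0.9 , -1.01]), np.float64(0.56))
14 (np.float64(14.0), np.float64(49.59), array([-0.57,  1.5 , -0.26]), np.float64(-0.76))
15 (np.float64(15.0), np.float64(49.59), array([ 0.22,  0.27, -1.16]), np.float64(0.18))
16 (np.float64(16.0), np.float64(49.59), array([-0.4 , -0.45,  0.14]), np.float64(-0.34))
17 (np.float64(17.0), np.float64(49.61), array([-0.06, -0.39, -0.68]), np.float64(-0.01))
18 (np.float64(17.9), np.float64(49.54), array([-0.39,  0.39, -1.56]), np.float64(-0.44))
19 (np.float64(18.4), np.float64(49.43), array([-3.17,  0.08,  0.35]), np.float64(-3.15))
20 (np.float64(18.9), np.float64(49.36), array([-4.86,  0.33,  1.25]), np.float64(-4.86))
21 (np.float64(19.6), np.float64(49.32), array([-5.26,  0.43,  0.8 ]), np.float64(-5.27))
22 (np.float64(20.2), np.float64(49.3), array([-6.75,  0.35,  2.43]), np.float64(-6.74))
23 (np.float64(20.5), np.float64(49.24), array([-9.08,  1.01,  4.68]), np.float64(-9.13))
24 (np.float64(21.1), np.float64(49.21), array([-9.92,  0.89,  5.73]), np.float64(-9.95))
27.944758691126793 34.9333
```

Contact came at a tip depth of about 18 mm, as predicted. I'll keep going and watch the force.

```bash
cat >> h.py <<'E'
psi=-.132;e=np.array([np.cos(psi),np.sin(psi),0]);N=np.array([536.5,-54.8,0])
def go(tip,z,**k): return robot.move_linear(N+e*(tip-75.5)+[0,0,z],**k)
def rd(): 
    t=robot.current_tcp_pos();f=robot.current_contact_force();return round((t-N)@e+75.5,1),round(t[2],2),f.round(2),round(f@e,2)
E
python3 - <<'E'
from h import *
for tip in range(26,33,2):
    go(tip,49.6,speed=30);robot.sleep(.15);print(tip,rd())
print(robot.current_gripper_width()*93,robot.current_t())
a=robot.get_image("scene")["img"];b=robot.get_image("top")["img"]
V=np.zeros((480,800,3),np.uint8);V[:,:400]=cv2.resize(a[210:330,270:370],(400,480),interpolation=2);V[:,400:]=cv2.resize(b[185:305,300:400],(400,480),interpolation=2)
cv2.imwrite("pics/v5.png",V)
E
```

```text
26 (np.float64(23.1), np.float64(49.13), array([-10.02,   1.84,   4.61]), np.float64(-10.17))
28 (np.float64(25.2), np.float64(49.12), array([-10.35,   1.09,   4.98]), np.float64(-10.4))
30 (np.float64(27.2), np.float64(49.16), array([-8.71,  2.15,  3.37]), np.float64(-8.92))
32 (np.float64(29.1), np.float64(49.16), array([-9.55,  1.69,  4.04]), np.float64(-9.69))
27.65240705761706 36.5333
```

View pics/v5.png

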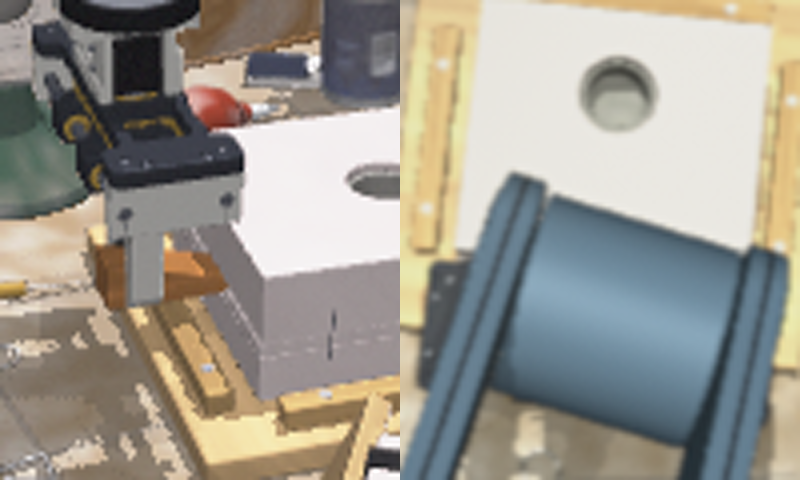

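The top half's near corner has moved up in the image, from crop (260,283) to (264,273). The push is steady at about 10 N, and the wedge is still firm in the fingers. I'll push on to a depth of about 36 mm and measure the lift from that corner.

Run:
```python
from h import *
g0=cv2.cvtColor(cv2.imread("pics/scene4.png"),6)
s=robot.get_image("scene")
def flow(s):
    g=cv2.cvtColor(s["img"],6)
    # patch around front -y upper corner of the top half, and around its seam/registration mark
    out=[]
    for l in [(0,-85,94),(150,-85,94)]:
        w=R.from_euler("Z",psi).apply(l)+N; c=proj(s,w)
        p,st,er=cv2.calcOpticalFlowPyrLK(g0,g,np.float32([[c]]),None,winSize=(13,13),maxLevel=1)
        dpx=p[0,0]-c
        J=np.array([proj(s,w+np.array([0,0,1.]))-proj(s,w), proj(s,w+e)-proj(s,w)]).T
        out.append((c.round(1),dpx.round(2),"rise,dx",np.linalg.solve(J,dpx).round(2)))
    return out
print(flow(s))
for tip in (34,36,38,39):
    go(tip,49.6,speed=30);robot.sleep(.15);print(tip,rd())
robot.sleep(.3);print(rd(),flow(robot.get_image("scene")))
print(robot.current_gripper_width()*93,robot.current_finger_force(),robot.current_t())
```

```text
[(array([334.6, 280.4]), array([ 1.08, -1.07]), 'rise,dx', array([2.19, 2.38])), (array([400.2, 269.8]), array([ 0.64, -0.11]), 'rise,dx', array([0.01, 1.51]))]
34 (np.float64(31.2), np.float64(49.16), array([-9.09,  0.98,  4.85]), np.float64(-9.14))
36 (np.float64(33.2), np.float64(49.18), array([-10.1 ,   2.01,   4.07]), np.float64(-10.28))
38 (np.float64(35.2), np.float64(49.2), array([-9.51,  2.19,  4.8 ]), np.float64(-9.72))
39 (np.float64(36.0), np.float64(49.18), array([-10.44,   1.54,   5.78]), np.float64(-10.55))
(np.float64(36.0), np.float64(49.19), array([-9.07,  1.31,  5.98]), np.float64(-9.17)) [(array([334.6, 280.4]), array([ 1.32, -1.8 ]), 'rise,dx', array([3.88, 2.89])), (array([400.2, 269.8]), array([ 0.75, -0.16]), 'rise,dx', array([0.11, 1.76]))]
27.660303201610166 29.9886417388916 38.6333
```

The front has risen about 4 mm, the back is still down, and the top half has shifted back about 1 mm. I'll push another 2.5 mm, check, and hand in.

Run:
```python
from h import *
go(41.5,49.6,speed=20);robot.sleep(.8);print(rd())
g0=cv2.cvtColor(cv2.imread("pics/scene4.png"),6)
s=robot.get_image("scene");g=cv2.cvtColor(s["img"],6)
for l in [(0,-85,94),(150,-85,94)]:
    w=R.from_euler("Z",psi).apply(l)+N; c=proj(s,w)
    p,_,_=cv2.calcOpticalFlowPyrLK(g0,g,np.float32([[c]]),None,winSize=(13,13),maxLevel=1)
    J=np.array([proj(s,w+np.array([0,0,1.]))-proj(s,w), proj(s,w+e)-proj(s,w)]).T
    print(np.linalg.solve(J,p[0,0]-c).round(2))
b=cv2.absdiff(cv2.imread("pics/scene2.png"),s["img"])[305:430,310:375];print("board change",b.mean().round(2))
print(robot.current_gripper_width()*93,robot.current_finger_force(),robot.current_joint_vel().round(4),robot.current_t())
```

```text
(np.float64(38.8), np.float64(49.21), array([-8.36,  1.27,  5.21]), np.float64(-8.46))
[4.65 3.17]
[0.15 1.94]
board change 1.53
27.73435323913023 29.98846560716629 [ 0.0005 -0.0009 -0.0024  0.0011 -0.0004 -0.0005] 39.7583
```

Lift at the front is about 4.7 mm, with the back down, the grip firm and the board undisturbed, so I'm handing in.

```bash
python3 -c "
from bench import robot
robot.sleep(.3);print(robot.hand_in())"
```

```text
the job is handed in; nothing more can be done
None
```

I handed the job in at about 40 s: the board leans on the strapped mould by itself, and the wedge, held in the gripper, keeps the seam open about 4.7 mm at the notch with the back edge down; the hand-in call returned no verdict.

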